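# Ring for the inspector and present the square post

## Robot

A 6-joint arm with a two-finger parallel gripper is mounted at the origin on the work surface. World frame = base frame: x ahead of the robot, y to its left, z up, the work surface at z = 0. Lengths are in m, angles in degrees, forces in N, time in s.
With the tool pointing down it reaches from about 0.4 to 0.825 m from the base axis. Payload 7 kg.
Tool frame: the origin (TCP) lies at the very end of the fingers, on their centre line; the grasp point (between the pads) lies 19 mm behind it (r.hold_point_z is the distance from the TCP to the grasp point, in m); z points along the fingers, y is the direction in which the jaws open and shut (so a half turn about z gives the same grasp; the last joint's range is limited). The gripper opens to 88 mm and grips with 3 to 60 N. Pads are 19 mm wide; open, the fingers measure 130 mm over their backs; the gripper's body (78 mm by 193 mm) begins 47 mm behind the grasp point.
Start: joints at [-54.884, 20.546, 0.682, 0, -70.136, -16.507], TCP at [0.215, -0.64, 0.227] pointing down, gripper open.
Joint ranges: [-176.03, 176.03], [-82.01, 121.73], [-58.28, 71.71], [-173.87, 95.51], [-174.79, -0.11], [-173.66, 173.66]. Speed limits (degrees/s): [136.94, 136.94, 172.46, 180, 180, 180].

## Interface

Orientations are given as [roll, pitch, yaw] about the fixed x, y, z axes, in that order (R = Rz(yaw) Ry(pitch) Rx(roll)).
In Python, from plant import r gives the robot as it stands. The module is installed in compiled form; this text tells all that it offers.
- The arm moves only by the shell command python3 -m inch 'ROWS' [FORCE]. ROWS is text: rows parted by semicolons, each of 7 numbers parted by spaces: the shift along the tool's x, y, z in m, then the turn, a rotation vector about the tool's x, y, z in rad, then the opening, from 0 (shut) to 1 (fully open). In form: tx ty tz ax ay az jaw; .... A call has 1 to 20 rows; each row shifts and turns the commanded pose from where the row before left it, along the tool's axes as they then stand; what a row does not reach is not made up. A row lasts 1/12 s, in which the tool goes at most 41.7 mm and 7.16 degrees, less where a joint would pass 70% of its speed; a pose out of reach is approached as far as the arm can. A call with a gripper value outside its range is refused whole. The fingers move at their own pace and stop on an object; FORCE is the grip in N (left out, the last holds). Time passes only in rows, so rows that do not move let the fingers close. It gives the time, the measured TCP pose, the force and the opening at its end, in the units of the state.
- r.get_state(): the state, without advancing time (a new reading comes with each control period).
- r.capture(name): name is "side" or "top" or "wrist"; returns the picture (400x640x3 uint8, red, green, blue); there is no depth.
- r.camera_params(name): a dict with "vfov" (degrees; the focal length in pixels is half the picture's height over the tangent of half this angle, whatever the lens; pixels are square), "cx", "cy" (the principal point, pixels), "distortion" ([k1, k2, p1, p2, k3] as OpenCV has them; the pictures are not rectified), "R" (3x3) and "t" (3): a world point X has camera coordinates R X + t. Camera axes: x right, y down, z forward; pixel columns grow to the right and rows downward; lengths in m; the calibration is good to about 2 mm. A picture is of the moment at which its call begins: read the wrist's pose just before it. camera_params takes no time and is no camera call; for the wrist camera it gives the pose at the moment of the call.
- r.close_job(): hands the job in, once; it reports no verdict.
Trained networks look in the newest picture that a camera, given by its name, has taken for a name from the list of things; names that differ only in an ending like _2 or _b are one class to them, and where a whole thing is asked for, a point or a joint stands for the part that bears it (a point fixed in the world has none). Each returns a list of dicts, best first, with "p" (0 to 1); they miss things now and then, are a little off and sometimes report something else, mostly with a low value. They report only what shows in the picture. A call takes as long as a camera call. They do not tell look-alikes from the thing itself.
- r.recognise(target, camera): "xy" ([column, row] in pixels, amid what is visible of it).
The state is a dict: "time_s": time; "joints": joint angles; "qd": joint speeds; "joint_torque": joint torques, N m; "tcp_pos": TCP position; "eef_rot": TCP orientation; "contact_force": force on the tool from outside, world axes, zero at the start; "moment": the same for the moment, N m; "gripper_width": finger opening in m.
Only numpy, scipy, OpenCV 4.12 (cv2) and the standard library are available. Lean on these libraries where they do the work, as an engineer would, in place of code of your own. Each camera call takes 0.05 s, during which the arm holds its last target.

## Task

The square bracket post is ready to have the weld under its collar checked. Ring for the inspector by pressing the bell's plunger down to its stop, then draw the square post (not the round ones) up out of the wooden rack, tip it over roughly half-way to level or further, whichever way suits you, and hold it there, still, with all of it some 15 cm or more above the bench. Finish while holding it: do not put it down or let it go, and leave the round posts, the roll and the marker where they are.

Things in the scene. Friction and masses are not known exactly. Their poses are not given: they have to be found in the camera images.
- plunger_top (a point): Top face of the plunger of a steel call bell: a flat round steel button 20 mm across and 6 mm thick, on the middle of a steel dome 92 mm across and 43 mm high that is screwed to the bench. The point is the centre of the button's top face, 61 mm above the bench when up. It moves straight down against a spring.
- plunger (a joint): How far the bell plunger is pressed, m: 0 up, 0.008 at its stop. The spring takes 1.6 N to start and 4.8 N at the stop, and returns the plunger by itself.
- rack: Wooden rack fixed to the bench: a block 85 mm (its x) by 270 mm (its y) by 85 mm high, origin at the centre of its underside. Three square through holes, 27 mm wide, along its y axis at -90, 0 and +90 mm. Each holds one post, standing upright, its collar resting on the top of the rack. Which post is in which hole varies.
- post_center (a point): Centre of the square steel post, 0.2 to 0.4 kg: 24 mm square tube, 136 mm long, 46 mm square collar plate from 7 to 13 mm above this point. 55 mm of bare tube stands above the collar, 75 mm goes down into the rack; there this point is 78 mm above the bench. z runs along the tube, up in the rack; x and y are square to its flat sides, in the rack parallel to the rack's.
- post_foot (a point): Centre of the lower end face of the square post, 68 mm below its centre along its z axis.
- post_head (a point): Centre of the upper end face of the square post, 68 mm above its centre along its z axis.
- round1_center (a point): A round steel post in the rack, to be left alone: 24 mm round tube 136 mm long with a round 46 mm collar, otherwise like the square one. The point is half-way along it.
- round2_center (a point): The second round post, the same as the first.
- tape_center (a point): Cardboard-coloured roll standing on its flat side, 72 mm across, 40 mm high, to be left alone. The point is its centre.
- marker: Black marker pen lying on the bench, 125 mm long (its y axis), 15 mm thick, to be left alone. Origin at the centre of its underside.
There are look-alikes about, which are no part of the job. Leave any purple look-alike of the part that bears post_center alone.

How it is judged:
By the outcome, as a careful person would: the job done as asked, in the order asked, and still so for the second after the job is handed in, while the arm keeps its last pose, push and grip.
It also fails if it takes over 48 s, if anything falls off the work surface, if the arm or the gripper's body presses on something with over 40 N, if the wrist force passes 120 N, or if a joint passes its speed limit or range.

## Working session

There is one attempt and no reset: what is moved stays moved. The work goes in short steps, Python scripts to look and compute and a shell command to move; the robot and the scene stay as the last step left them, time stands still between calls to the robot, and variables do not carry over. Pictures are saved under pics/ and viewed, and the job is handed in when it is done.

```bash
mkdir -p pics; cat > h.py <<'E'
from plant import r
import numpy as np, cv2
def K(n):
    p=r.camera_params(n); f=200/np.tan(np.radians(p['vfov'])/2)
    return np.array([[f,0,p['cx']],[0,f,p['cy']],[0,0,1.]]),np.array(p['distortion'],float),np.array(p['R'],float),np.array(p['t'],float)
def ray(c,uv):
    k,d,R,t=c; q=cv2.undistortPoints(np.array([[uv]],float),k,d)[0,0]
    v=R.T@np.array([q[0],q[1],1.]); return -R.T@t, v/np.linalg.norm(v)
def tri(L):
    A=np.zeros((3,3));b=np.zeros(3)
    for c,uv in L:
        o,v=ray(c,uv);M=np.eye(3)-np.outer(v,v);A+=M;b+=M@o
    X=np.linalg.solve(A,b)
    return X,[float(np.linalg.norm((np.eye(3)-np.outer(ray(c,u)[1],ray(c,u)[1]))@(X-ray(c,u)[0])))for c,u in L]
def atz(c,uv,z):
    o,v=ray(c,uv); return o+v*(z-o[2])/v[2]
def proj(c,X):
    return cv2.projectPoints(np.array(X,float).reshape(-1,3),cv2.Rodrigues(c[2])[0],c[3],c[0],c[1])[0][:,0]
def save(im,n): cv2.imwrite('pics/'+n+'.png',cv2.cvtColor(im,cv2.COLOR_RGB2BGR))
E
python3 - <<'E'
from h import *
print(r.get_state())
for n in ['side','top','wrist']:
    im=r.capture(n); save(im,n+'0'); np.save(n+'0.npy',im)
    c=K(n); print(n,c[0][0,0],-c[2].T@c[3],c[2][2])
    for t in ['plunger_top','rack','post_center','round1_center','tape_center','marker']:
        print(t,[(np.round(d['xy'],1).tolist(),round(d['p'],2)) for d in r.recognise(t,n)])
print(r.get_state()['time_s'])
E
```

```text
{'time_s': 0.0, 'joints': array([-5.48839593e+01,  2.05939739e+01,  6.34217130e-01, -2.25313724e-02,
       -7.01359013e+01, -1.65063793e+01]), 'qd': array([ 0.09249143, -0.04165896,  0.01885627,  0.04339863,  0.05149028,
        0.02206288]), 'joint_torque': array([ 1.17770705e-04, -5.82722032e+01,  2.93058336e+01,  6.99735403e+00,
        6.91729132e-03, -1.60240966e-04]), 'tcp_pos': array([ 0.21523079, -0.63924653,  0.22558982]), 'eef_rot': array([ 1.79902266e+02, -6.87377228e-03, -1.61398006e+02]), 'contact_force': array([-0.39826969,  0.20812199,  0.07499837]), 'moment': array([ 0.02494342, -0.04077201,  0.02650251]), 'gripper_width': 0.08783055334574864}
side 420.3757169641897 [0.14154661 0.706965   0.80361247] [ 0.42458783 -0.63687517 -0.64351782]
plunger_top []
rack [([390.5, 172.2], 0.75)]
post_center [([355.0, 202.9], 0.85), ([383.9, 168.9], 0.72), ([390.5, 208.7], 0.71)]
round1_center [([397.9, 156.8], 0.82)]
tape_center [([319.3, 173.0], 0.72), ([382.6, 171.6], 0.34)]
marker [([253.0, 216.3], 0.77)]
top 471.2218005094242 [0.50081953 0.01954227 1.12048505] [ 0.11959285 -0.00743696 -0.99279517]
plunger_top []
rack [([421.3, 238.1], 0.72)]
post_center [([351.9, 280.9], 0.73), ([264.9, 143.3], 0.71), ([390.2, 233.6], 0.67), ([330.7, 238.9], 0.62)]
round1_center [([435.3, 239.1], 0.59)]
tape_center [([370.6, 164.7], 0.77)]
marker [([266.3, 142.6], 0.72), ([392.7, 236.7], 0.63)]
wrist 312.60716333464956 [ 0.14820247 -0.66104637  0.3849358 ] [ 0.24929741  0.0838717  -0.96478824]
plunger_top []
rack [([437.3, 399.0], 0.43)]
post_center []
round1_center []
tape_center []
marker []
1.05
```

View pics/side0.png

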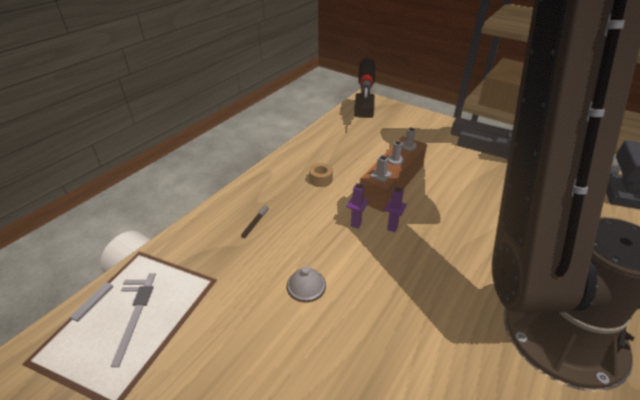

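View pics/top0.png

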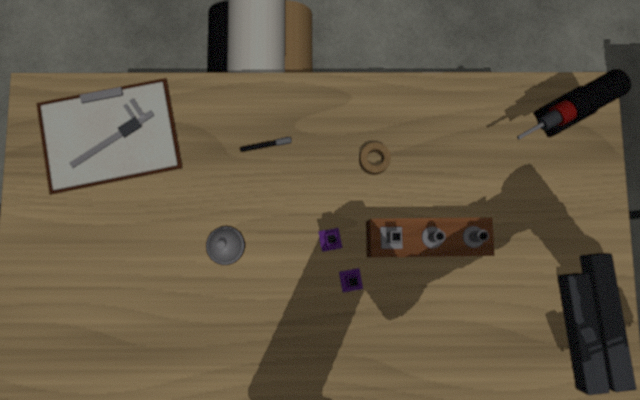

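View pics/wrist0.png

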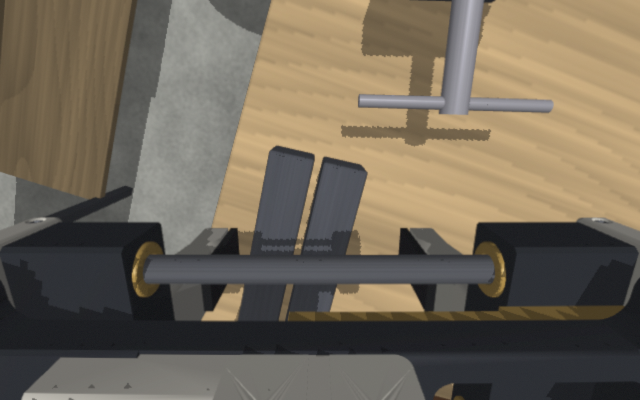

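The side view shows the rack with three grey posts near (382,168), (397,152), (410,138), the bell at (306,284) and two purple look-alikes at (358,205) and (396,208). In the top view the rack is at (430,238), the bell at (225,245) and the purple ones at (331,239) and (351,281).

Candidates for the square post (top pixels): grey (391,237), with a square collar; grey (433,237) and (476,236), which look round; purple (331,239) and (351,281), to be left alone. I choose (391,237) and will check it in close crops.

```bash
python3 - <<'E'
from h import *
a=np.load('top0.npy')[195:305,305:505]; b=np.load('side0.npy')[115:240,330:450]
save(cv2.resize(a,None,fx=4,fy=4,interpolation=cv2.INTER_CUBIC),'topc'); save(cv2.resize(b,None,fx=4.6,fy=4.6,interpolation=cv2.INTER_CUBIC),'sidec')
a=np.load('top0.npy')[215:275,195:255]; b=np.load('side0.npy')[255:310,275:335]
save(np.hstack([cv2.resize(a,(400,400)),cv2.resize(b,(400,400))]),'bell')
E
```

```text
(no output)
```

View pics/topc.png

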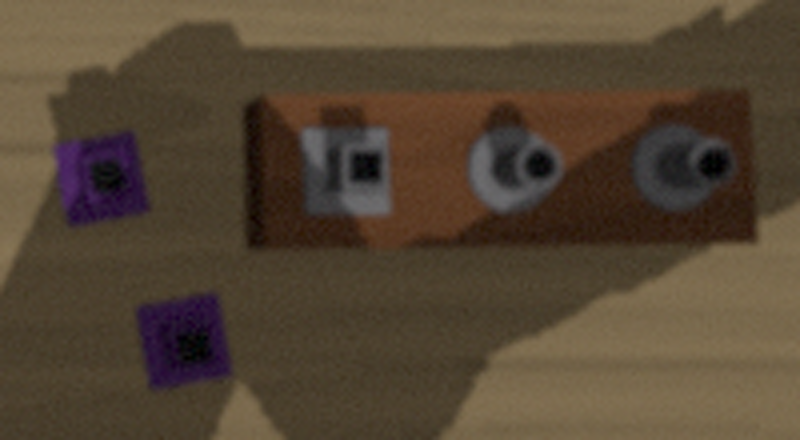

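View pics/sidec.png

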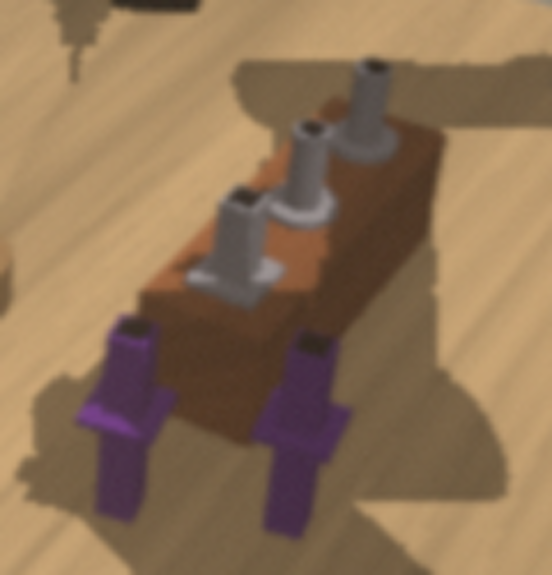

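View pics/bell.png

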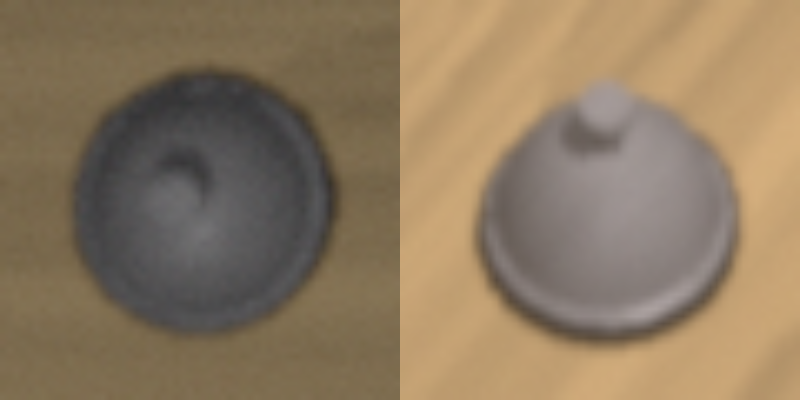

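Confirmed: the nearest grey post (side crop (245,196), top crop (367,165)) has a square tube and a square collar. The other two grey posts are round, and the two purple square ones stand free on the bench. The bell button shows at top crop (178,188) and side crop (208,108).

```bash
python3 - <<'E'
from h import *
T=K('top');S=K('side')
u=lambda x,y:(305-.5+x/4+.125,195-.5+y/4+.125)
s=lambda x,y:(330+x/4.6-.4,115+y/4.6-.4)
print('head',tri([(T,u(367,165)),(S,s(245,196))]))
print('plunger',tri([(T,(195+180*.15-.5,215+186*.15-.5)),(S,(275+208*.15-.5,255+107*.1375-.5))]))
print('dome c atz0',atz(T,(225,244.6),0.0), 'at20',atz(T,(225,244.6),0.02))
# rack top corners z=.085
for p in [(262,95),(752,92),(757,241),(258,246)]: print('rack',atz(T,u(*p),.085))
for p in [(304,130),(389,130),(391,214),(305,215)]: print('collar',atz(T,u(*p),.091))
for p in [(480,200),(685,165)]: pass
for n,p,q in [('r1',(540,165),(313,128)),('r2',(713,163),(375,66)),('p1',(107,177),(134,327)),('p2',(193,346),(316,344))]: print(n,tri([(T,u(*p)),(S,s(*q))]))
E
```

```text
head (array([ 0.53736611, -0.16357935,  0.145519  ]), [0.0011761639148762145, 0.0011761639148761998])
plunger (array([0.52681963, 0.21254058, 0.05570871]), [0.0027715266781283953, 0.0027715266781284495])
dome c atz0 [0.52548062 0.21579049 0.        ] at20 [0.52504043 0.21228758 0.02      ]
rack [ 0.5794945  -0.11751679  0.085     ]
rack [ 0.5799017  -0.38803109  0.085     ]
rack [ 0.49831114 -0.38655407  0.085     ]
rack [ 0.49696338 -0.11365928  0.085     ]
collar [ 0.55976618 -0.13930643  0.091     ]
collar [ 0.55954494 -0.185812    0.091     ]
collar [ 0.5138822 -0.1856039  0.091    ]
collar [ 0.51357554 -0.13878991  0.091     ]
r1 (array([ 0.53723584, -0.25293308,  0.14544138]), [0.0008403641932714865, 0.0008403641932715033])
r2 (array([ 0.53776011, -0.34277621,  0.1449261 ]), [0.0009517558955376306, 0.0009517558955374147])
p1 (array([ 0.5326993 , -0.02932228,  0.13698627]), [0.0005459688682426532, 0.0005459688682426379])
p2 (array([ 0.44479577, -0.07319503,  0.13633244]), [0.0015626723783106879, 0.0015626723783107234])
```

Head at z=0.1455 (expected 0.146), spacing 0.09 to each neighbour, collar 46 mm, and reach is fine. Now I turn the tool so the jaws lie along world x, then head for the bell at height.

```bash
python3 -m inch '0 0 0 0 0 -0.1246 0;0 0 0 0 0 -0.1246 0;0 0 0 0 0 -0.1246 0;0 0 0 0 0 -0.1246 0;0 0 0 0 0 -0.1246 0;0 0 0 0 0 -0.1246 0;0 0 0 0 0 -0.1246 0;0 0 0 0 0 -0.1246 0;0 0 0 0 0 -0.1246 0;0 0 0 0 0 -0.1246 0;0 0 0 0 0 0 0'
```

```text
time_s: 1.97
tcp_pos: [0.2154, -0.6397, 0.2266]
eef_rot: [-180.0, -0.0, -89.7]
contact_force: [-0.1, -0.2, -0.8]
gripper_width: 0.0199
```

```bash
python3 -m inch '-0.025 -0.024 -0.002 0 0 0 0;-0.025 -0.024 -0.002 0 0 0 0;-0.025 -0.024 -0.002 0 0 0 0;-0.025 -0.024 -0.002 0 0 0 0;-0.025 -0.024 -0.002 0 0 0 0;-0.025 -0.024 -0.002 0 0 0 0;-0.025 -0.024 -0.002 0 0 0 0;-0.025 -0.024 -0.002 0 0 0 0;-0.025 -0.024 -0.002 0 0 0 0;-0.025 -0.024 -0.002 0 0 0 0;-0.025 -0.024 -0.002 0 0 0 0;-0.025 -0.024 -0.002 0 0 0 0;0 0 0 0 0 0 0' && python3 -m inch '-0.034 -0.0012 0.002 0 0 0 0;-0.034 -0.0012 0.002 0 0 0 0;-0.034 -0.0012 0.002 0 0 0 0;-0.034 -0.0012 0.002 0 0 0 0;-0.034 -0.0012 0.002 0 0 0 0;-0.034 -0.0012 0.002 0 0 0 0;-0.034 -0.0012 0.002 0 0 0 0;-0.034 -0.0012 0.002 0 0 0 0;-0.034 -0.0012 0.002 0 0 0 0;-0.034 -0.0012 0.002 0 0 0 0;-0.034 -0.0012 0.002 0 0 0 0;-0.034 -0.0012 0.002 0 0 0 0;-0.034 -0.0012 0.002 0 0 0 0;-0.034 -0.0012 0.002 0 0 0 0;0 0 0 0 0 0 0;0 0 0 0 0 0 0' && python3 - <<'E'
from h import *
c=K('wrist'); im=r.capture('wrist'); save(im,'w1'); print(r.recognise('plunger_top','wrist'))
print(proj(c,[[.5265,.2135,.061],[.5265,.2135,0]]), -c[2].T@c[3], r.get_state()['joints'])
import pickle; pickle.dump(c,open('w1.pkl','wb'))
E
```

```text
time_s: 3.05
tcp_pos: [0.5071, -0.3363, 0.2509]
eef_rot: [-179.9, -0.0, -90.1]
contact_force: [0.1, -1.0, -0.8]
gripper_width: 0.0007
time_s: 4.38
tcp_pos: [0.52, 0.1379, 0.2223]
eef_rot: [180.0, -0.0, -90.1]
contact_force: [-0.8, -0.4, 0.2]
gripper_width: 0.0008
[]
[[312.55830818 245.70789748]
 [313.42417691 226.04563701]] [0.51969035 0.06858201 0.38066769] [ 3.55793814e+01  7.77079082e+00 -1.70070385e+01 -3.78801047e-04
 -6.52359720e+01 -3.56898668e+01]
```

View pics/w1.png

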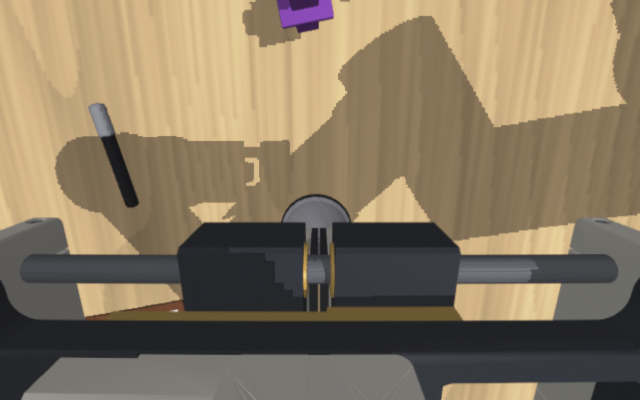

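The fingers hide the bell: only its near rim shows, at (316,197). The marker is at (113,155). I move the camera over the bell to measure the button.

```bash
python3 -m inch '-0.03 0 0 0 0 0 0;-0.03 0 0 0 0 0 0;-0.03 0 0 0 0 0 0;-0.03 0 0 0 0 0 0;-0.02 0 0 0 0 0 0;0 0 0 0 0 0 0;0 0 0 0 0 0 0;0 0 0 0 0 0 0' && python3 - <<'E'
from h import *
c=K('wrist'); im=r.capture('wrist'); save(im,'w2'); print(r.recognise('plunger_top','wrist'))
print(proj(c,[[.5265,.2135,.061],[.5265,.2135,0]]), -c[2].T@c[3], r.get_state()['tcp_pos'])
import pickle; pickle.dump(c,open('w2.pkl','wb'))
E
```

```text
time_s: 5.15
tcp_pos: [0.5203, 0.2751, 0.2226]
eef_rot: [180.0, -0.0, -90.1]
contact_force: [0.9, -0.4, 0.6]
gripper_width: 0.0005
[{'xy': [314.7, 118.8], 'p': 0.5}]
[[311.90829416 118.3363002 ]
 [312.9699111  117.05800144]] [0.5198522  0.20579707 0.38093904] [0.52036862 0.27494701 0.2227884 ]
```

View pics/w2.png

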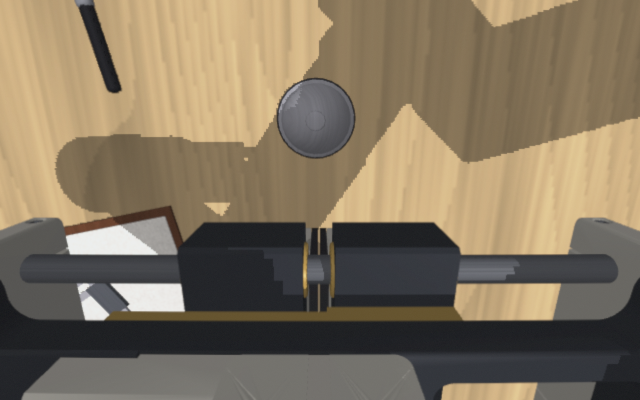

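The wrist view shows the button at (316,120), in the middle of the dome. The network says (314.7,118.8).

```bash
python3 - <<'E'
from h import *
import pickle
W=pickle.load(open('w2.pkl','rb'));T=K('top');S=K('side')
w=(315.5,119.5)
print(atz(W,w,.061))
t=(195+180*.15-.5,215+186*.15-.5);s=(275+208*.15-.5,255+107*.1375-.5)
print(tri([(W,w),(S,s)]),tri([(W,w),(T,t),(S,s)]), atz(T,t,.061),atz(S,s,.061))
E
```

```text
[0.52293194 0.21463564 0.061     ]
(array([0.52255476, 0.21438513, 0.05983211]), [0.0004803129726506333, 0.00048031297265060214]) (array([0.52519497, 0.21360216, 0.05743128]), [0.002499699590894796, 0.003974145267171376, 0.0020995884539899735]) [0.52907523 0.21300234 0.061     ] [0.52156291 0.2148842  0.061     ]
```

Wrist plus side gives the button top at (0.5226, 0.2144, 0.060), which agrees with 0.061.

```bash
python3 -m inch '0.03 -0.0012 0 0 0 0 0;0.0305 -0.0011 0 0 0 0 0;0 0 0.03 0 0 0 0;0 0 0.03 0 0 0 0;0 0 0.03 0 0 0 0;0 0 0.03 0 0 0 0;0 0 0.02 0 0 0 0;0 0 0.008 0 0 0 0;0 0 0 0 0 0 0;0 0 0 0 0 0 0;0 0 0 0 0 0 0'
```

```text
time_s: 6.17
tcp_pos: [0.5235, 0.2162, 0.0762]
eef_rot: [-179.9, 0.1, -90.0]
contact_force: [0.4, -0.4, 1.2]
gripper_width: 0.0004
```

```bash
python3 -m inch '0 0 0.007 0 0 0 0;0 0 0.006 0 0 0 0;0 0 0.004 0 0 0 0;0 0 0.003 0 0 0 0;0 0 0 0 0 0 0;0 0 0 0 0 0 0' ; python3 -m inch '0 0 0.0015 0 0 0 0;0 0 0.0015 0 0 0 0;0 0 0 0 0 0 0;0 0 0 0 0 0 0'
```

```text
time_s: 6.67
tcp_pos: [0.5228, 0.2162, 0.0548]
eef_rot: [-180.0, 0.0, -90.0]
contact_force: [0.4, 0.7, 3.7]
gripper_width: 0.0006
time_s: 7.0
tcp_pos: [0.5229, 0.2162, 0.0531]
eef_rot: [-179.9, 0.0, -90.0]
contact_force: [-4.3, 0.2, 15.1]
gripper_width: 0.0004
```

15 N is well above the 4.8 N spring and z=0.053, so the plunger is on its stop. I push slightly more to confirm, then retract.

```bash
python3 -m inch '0 0 0.0005 0 0 0 0;0 0 0 0 0 0 0;0 0 0 0 0 0 0'; python3 -m inch '0 0 -0.015 0 0 0 0;0 0 -0.025 0 0 0 0;0 0 -0.035 0 0 0 0;0 0 -0.035 0 0 0 0;0 0 -0.035 0 0 0 0;0 0 -0.035 0 0 0 0;0.035 0 -0.01 0 0 0 1;0.035 0 0 0 0 0 1;0.035 0 0 0 0 0 1;0.035 0 0 0 0 0 1;0.035 0 0 0 0 0 1;0.035 0 0 0 0 0 1;0.03 0 0 0 0 0 1;0.02 0 0 0 0 0 1;0 0 0 0 0 0 1;0 0 0 0 0 0 1;0 0 0 0 0 0 1' && python3 - <<'E'
from h import *
c=K('wrist'); im=r.capture('wrist'); save(im,'w3'); print(r.recognise('post_center','wrist'))
print(proj(c,[[.5372,-.1633,.146],[.5372,-.253,.146]]), -c[2].T@c[3], r.get_state()['tcp_pos'])
import pickle; pickle.dump(c,open('w3.pkl','wb'))
E
```

```text
time_s: 7.25
tcp_pos: [0.523, 0.2162, 0.053]
eef_rot: [-179.9, 0.0, -90.0]
contact_force: [-5.1, 0.1, 19.9]
gripper_width: 0.0001
time_s: 8.67
tcp_pos: [0.5221, -0.0442, 0.2406]
eef_rot: [179.9, 0.0, -90.0]
contact_force: [0.3, 0.1, -0.8]
gripper_width: 0.0682
[{'xy': [302.7, 54.6], 'p': 0.75}, {'xy': [306.3, 193.5], 'p': 0.61}]
[[ 297.5703508    40.87387754]
 [ 295.27777495 -103.85493034]] [ 0.52185818 -0.11353681  0.39897301] [ 0.52236954 -0.04349964  0.24081664]
```

View pics/w3.png

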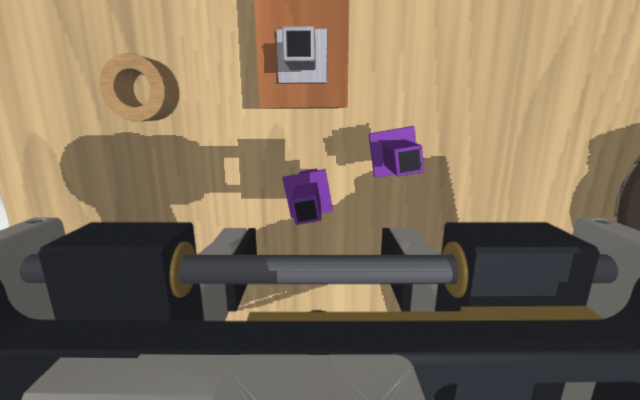

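The close view shows the grey square post, with head at (299,43) and square collar at (302,55). The purple ones at (396,155) and (307,195) are separate, and the roll is at (134,88). The prediction was (297.6,40.9).

```bash
python3 - <<'E'
from h import *
import pickle
W=pickle.load(open('w3.pkl','rb'));T=K('top');S=K('side')
im=cv2.imread('pics/w3.png')[10:110,250:350]; cv2.imwrite('pics/w3c.png',cv2.resize(im,None,fx=6,fy=6,interpolation=cv2.INTER_CUBIC))
w=(299.,43.)
u=(305-.5+367/4+.125,195-.5+165/4+.125); s=(330+245/4.6-.4,115+196/4.6-.4)
print(atz(W,w,.146),tri([(W,w),(S,s)]),tri([(W,w),(T,u),(S,s)]))
for p in [(277,29),(327,29),(326.5,83),(279,83)]: print(atz(W,p,.091))
E
```

```text
[ 0.53616389 -0.16184693  0.146     ] (array([ 0.53572674, -0.16180642,  0.14716024]), [0.0004130969722912039, 0.0004130969722914194]) (array([ 0.5367971 , -0.16259665,  0.14628031]), [0.0010157439716243172, 0.0016162953907234467, 0.0010647019063013416])
[ 0.55877636 -0.18393004  0.091     ]
[ 0.51402739 -0.1838581   0.091     ]
[ 0.51422605 -0.13804648  0.091     ]
[ 0.55848111 -0.13811003  0.091     ]
```

View pics/w3c.png

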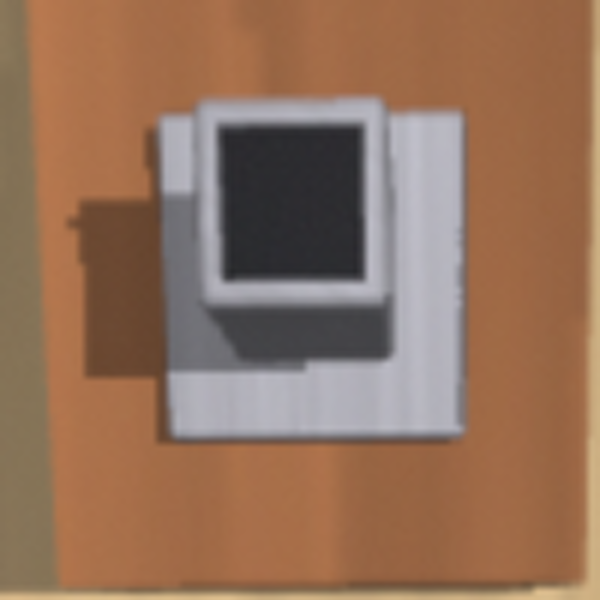

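```bash
python3 -m inch '0.0295 -0.0035 0 0 0 0 1;0.0295 -0.0035 0 0 0 0 1;0.0295 -0.0035 0 0 0 0 1;0.0295 -0.0035 0 0 0 0 1;0 0 0.02 0 0 0 1;0 0 0.03 0 0 0 1;0 0 0.03 0 0 0 1;0 0 0.03 0 0 0 1;0 0 0.018 0 0 0 1;0 0 0.01 0 0 0 1;0 0 0 0 0 0 1;0 0 0 0 0 0 1;0 0 0 0 0 0 1'
```

```text
time_s: 9.85
tcp_pos: [0.5377, -0.1619, 0.1045]
eef_rot: [-179.9, -0.0, -89.9]
contact_force: [0.3, 0.1, 0.6]
gripper_width: 0.0874
```

```bash
python3 -m inch '0 0 0.003 0 0 0 0.5;0 0 0 0 0 0 0.3;0 0 0 0 0 0 0;0 0 0 0 0 0 0;0 0 0 0 0 0 0;0 0 0 0 0 0 0;0 0 0 0 0 0 0;0 0 0 0 0 0 0;0 0 0 0 0 0 0;0 0 0 0 0 0 0;0 0 0 0 0 0 0;0 0 0 0 0 0 0' 50; python3 - <<'E'
from h import *
save(r.capture('side')[100:300,300:500].repeat(3,0).repeat(3,1),'s4'); print(r.get_state()['contact_force'],r.get_state()['gripper_width'])
E
```

```text
time_s: 10.85
tcp_pos: [0.5366, -0.1622, 0.1]
eef_rot: [-180.0, -0.0, -90.0]
contact_force: [1.0, -0.5, -0.3]
gripper_width: 0.0237
[ 0.59266074 -0.78267713  0.06684895] 0.02411072167897298
```

View pics/s4.png

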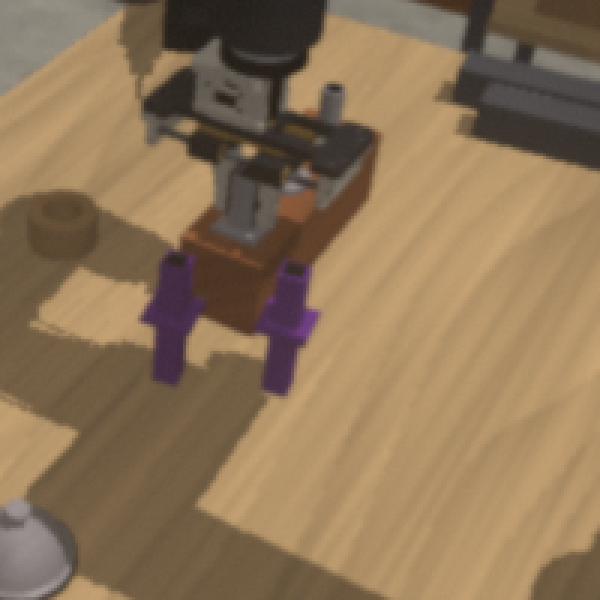

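The fingers hold the square tube at 24 mm width, with the tips just above the collar (240,230 in this crop). I lift straight up, slowly at first.

```bash
python3 -m inch '0 0 -0.004 0 0 0 0;0 0 -0.008 0 0 0 0;0 0 -0.01 0 0 0 0;0 0 -0.01 0 0 0 0;0 0 -0.01 0 0 0 0;0 0 -0.01 0 0 0 0;0 0 -0.01 0 0 0 0;0 0 -0.01 0 0 0 0;0 0 -0.01 0 0 0 0;0 0 -0.015 0 0 0 0;0 0 -0.02 0 0 0 0;0 0 -0.025 0 0 0 0;0 0 -0.025 0 0 0 0;0 0 -0.025 0 0 0 0;0 0 -0.025 0 0 0 0;0 0 -0.02 0 0 0 0;0 0 -0.015 0 0 0 0;0 0 -0.008 0 0 0 0;0 0 0 0 0 0 0;0 0 0 0 0 0 0'; python3 - <<'E'
from h import *
save(r.capture('side')[0:300,220:520].repeat(2,0).repeat(2,1),'s5'); s=r.get_state();print(s['contact_force'],s['moment'],s['gripper_width'],s['joints'])
E
```

```text
time_s: 12.57
tcp_pos: [0.5362, -0.162, 0.3597]
eef_rot: [180.0, 0.0, -90.0]
contact_force: [0.4, -0.3, -2.9]
gripper_width: 0.0238
[ 0.04062778  0.10186023 -3.72683297] [0.0683202  0.11289219 0.01981831] 0.023676002814142123 [ 3.19032690e+00  6.39248640e+00 -9.87788664e-01 -3.91321906e-02
 -8.27086490e+01 -3.19208493e+00]
```

View pics/s5.png

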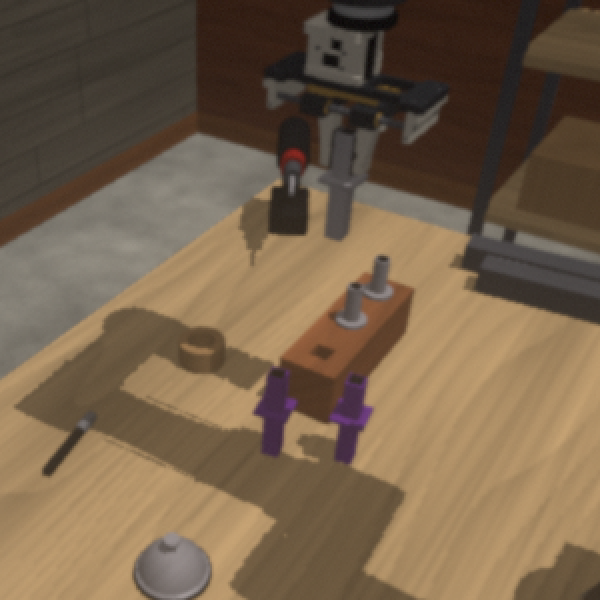

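The post is out of the rack (head at (342,135) in the crop, foot at (338,235)). Its hole is empty, both round posts are in place, and the weight reads about 3.5 N. Now I tip it forward by turning about tool x.

```bash
python3 -m inch '0 -0.015 0 0 0 0 0;0 -0.02 0 0 0 0 0;0 -0.02 0 0 0 0 0;0 -0.015 0 0.03 0 0 0;0 0 0 0.06 0 0 0;0 0 0 0.085 0 0 0;0 0 0 0.085 0 0 0;0 0 0 0.085 0 0 0;0 0 0 0.085 0 0 0;0 0 0 0.06 0 0 0;0 0 0 0.03 0 0 0;0 0 0 0 0 0 0;0 0 0 0 0 0 0'; python3 - <<'E'
from h import *
s=r.get_state();print(s['gripper_width'],s['joints'],s['eef_rot'])
E
```

```text
time_s: 13.7
tcp_pos: [0.6054, -0.1622, 0.3588]
eef_rot: [-150.4, -0.0, -90.0]
contact_force: [-0.2, 0.4, -2.1]
gripper_width: 0.024
0.023950129176967733 [  4.07784953  -4.21395091 -19.27627226   2.83385247 -45.41636743
  -5.53249526] [-1.50381039e+02 -5.32544206e-03 -8.99984008e+01]
```

```bash
python3 -m inch '0 -0.006 -0.01 0 0 0 0;0 -0.01 -0.018 0 0 0 0;0 -0.012 -0.021 0 0 0 0;0 -0.012 -0.021 0 0 0 0;0 -0.012 -0.021 0 0 0 0;0 -0.01 -0.018 0.03 0 0 0;0 -0.006 -0.01 0.06 0 0 0;0 0 0 0.08 0 0 0;0 0 0 0.08 0 0 0;0 0 0 0.05 0 0 0;0 0 0 0.03 0 0 0;0 0 0 0 0 0 0;0 0 0 0 0 0 0'; python3 - <<'E'
from h import *
s=r.get_state();print(s['gripper_width'],s['joints'],s['eef_rot'])
E
```

```text
time_s: 14.78
tcp_pos: [0.6056, -0.1622, 0.4967]
eef_rot: [-131.4, -0.0, -90.0]
contact_force: [0.3, -0.2, -2.4]
gripper_width: 0.0237
0.023685044007841227 [  5.15297779 -15.11406713 -21.98792601   6.78684436 -34.81570904
  -8.98172715] [-1.31385531e+02 -1.12257985e-02 -8.99966129e+01]
```

```bash
python3 -m inch '0 0 0 0.03 0 0 0;0 0 0 0.06 0 0 0;0 0 0 0.06 0 0 0;0 0 0 0.05 0 0 0;0 0 0 0.03 0 0 0;0 0 0 0 0 0 0;0 0 0 0 0 0 0;0 0 0 0 0 0 0;0 0 0 0 0 0 0;0 0 0 0 0 0 0;0 0 0 0 0 0 0;0 0 0 0 0 0 0;0 0 0 0 0 0 0;0 0 0 0 0 0 0'; python3 - <<'E'
from h import *
im=r.capture('side'); save(im,'s6'); save(r.capture('top'),'t6'); save(r.capture('wrist'),'w6')
s=r.get_state();print(s['gripper_width'],s['joints'],s['eef_rot'],s['qd'],s['time_s'])
for n in ['side','top','wrist']:
  print(n,[r.recognise(q,n)[:4] for q in ['post_center','post_foot','post_head']])
E
```

```text
time_s: 15.95
tcp_pos: [0.6061, -0.1622, 0.4972]
eef_rot: [-118.1, 0.0, -90.0]
contact_force: [0.9, -0.1, -2.4]
gripper_width: 0.0237
0.02430102058324454 [  3.6621568  -19.20364762 -38.84625477  20.82325882  -9.11496792
 -22.31146707] [-1.18122569e+02  1.33072976e-03 -8.99995620e+01] [ 0.05592858 -0.06808826 -0.06155822  0.08822815  0.01731253 -0.03313341] 16.1
side [[{'xy': [355.7, 203.4], 'p': 0.78}, {'xy': [393.0, 208.1], 'p': 0.73}, {'xy': [364.4, 18.1], 'p': 0.64}], [{'xy': [395.3, 207.0], 'p': 0.97}, {'xy': [355.3, 204.0], 'p': 0.78}, {'xy': [366.8, 18.6], 'p': 0.64}], [{'xy': [355.7, 205.0], 'p': 0.81}, {'xy': [394.9, 208.6], 'p': 0.69}]]
top [[{'xy': [352.0, 278.9], 'p': 0.87}, {'xy': [437.8, 148.9], 'p': 0.79}, {'xy': [332.5, 238.9], 'p': 0.66}], [{'xy': [351.3, 281.6], 'p': 0.68}, {'xy': [328.8, 240.2], 'p': 0.64}, {'xy': [434.8, 148.4], 'p': 0.58}], [{'xy': [328.1, 236.2], 'p': 0.93}, {'xy': [351.7, 282.0], 'p': 0.89}, {'xy': [436.1, 148.4], 'p': 0.72}]]
wrist [[{'xy': [322.2, 229.5], 'p': 0.57}], [{'xy': [315.6, 226.5], 'p': 0.75}, {'xy': [554.8, 171.7], 'p': 0.46}], [{'xy': [319.6, 225.8], 'p': 0.91}]]
```

View pics/s6.png

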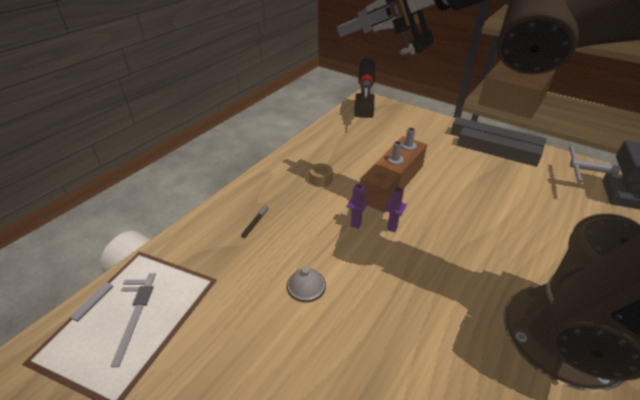

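View pics/t6.png

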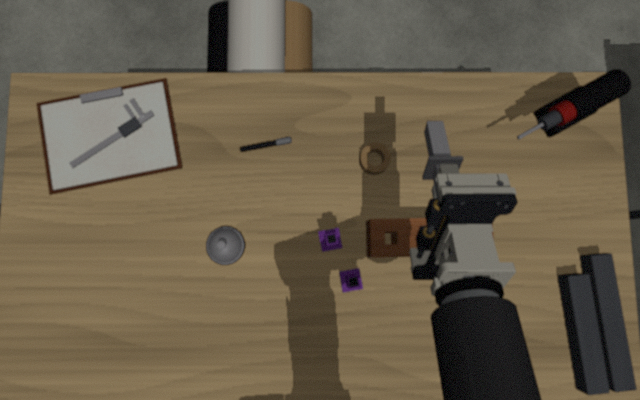

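View pics/w6.png

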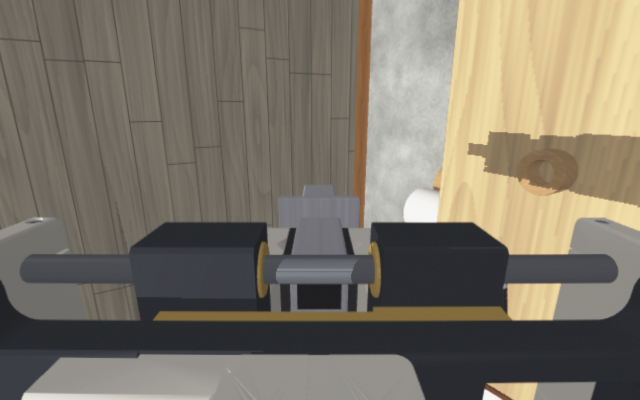

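The post is held tilted. In the top view its foot is at about (435,125) and its collar at (443,165); in the side view the foot is at about (342,28) and the collar at (375,17). I check that it hasn't slipped in the jaws by projecting the expected pose.

```bash
python3 - <<'E'
from h import *
from scipy.spatial.transform import Rotation as Ro
s=r.get_state(); R=Ro.from_euler('xyz',s['eef_rot'],degrees=True).as_matrix(); p=np.array(s['tcp_pos'])
print('tool z',R[:,2],'tilt',np.degrees(np.arccos(-R[2,2])))
f=p+R@[0,0,.090];c=p+R@[0,0,.012]; print('foot,collar',f,c)
for n in ['top','side']: print(n,proj(K(n),[f,c]))
T=cv2.imread('pics/t6.png')[100:190,400:490];S=cv2.imread('pics/s6.png')[0:90,325:415]
for im,n,o in [(T,'top',(400,100)),(S,'side',(325,0))]:
    for q in proj(K(n),[f,c]): pass
cv2.imwrite('pics/chk.png',np.hstack([cv2.resize(i,(400,400),interpolation=cv2.INTER_CUBIC) for i in (T,S)]))
E
```

```text
tool z [ 8.81938620e-01 -5.82951993e-06 -4.71364266e-01] tilt 61.87710950695146
foot,collar [ 0.68537471 -0.16219905  0.45467141] [ 0.6165835  -0.1621986   0.49143782]
top [[432.69594585 125.99179823]
 [441.62745235 168.05333273]]
side [[339.86076023  30.39987628]
 [366.00573571  19.8414599 ]]
```

View pics/chk.png

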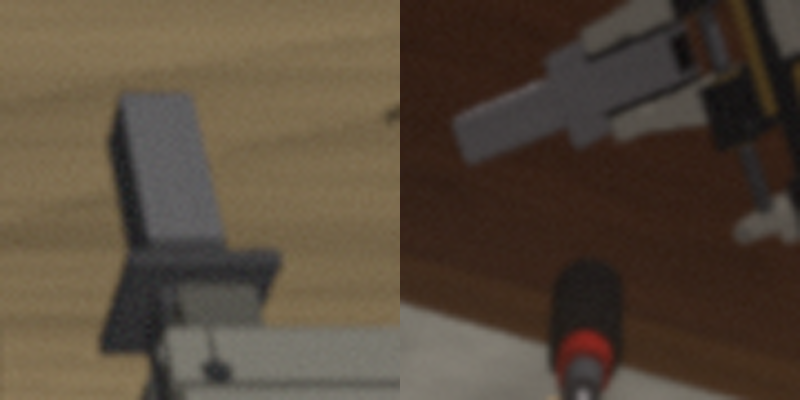

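The foot appears at top (434,125) and side (339,31), against predictions of (433,126) and (340,30), so there is no slip. Tilt is about 62°, the lowest part is near z 0.44, and the arm is still. I'm handing it in.

```bash
python3 - <<'E'
from plant import r
s=r.get_state();print(s['time_s'],s['qd'],s['gripper_width']); print(r.close_job())
E
```

```text
16.55 [ 0.07590187 -0.01717149  0.03266616  0.05675808  0.02036549  0.10911643] 0.02392490030224047
the job is handed in; nothing more can be done
None
```

I rang the bell, drew the grey square post out of the rack and handed the job in at 16.55 s, with the arm still holding the post.

- **Bell:** I pressed the plunger until the tool read z = 0.053 m with 15–20 N. That is well above the 4.8 N spring, so it was at its stop. I then let it return.
- **Post:** I lifted it straight up and tipped it about 62° from upright. The arm was still at hand-in, with a 24 mm grip set to 50 N. The lowest part of the post is about 0.44 m above the bench.
- **Slip:** The foot showed within about 2 px of its predicted position in the top and side views, so it had not slipped in the jaws.
- **Other objects:** The roll, the marker and both purple look-alikes look unmoved in the last pictures. Both round posts are still in the rack in the side view; the arm hides them in the top one.

Two checks disagreed or came up short:

- **Bell position:** The first top-view reading of the button was about 6 mm off in x. I used the wrist and side views instead, which agreed within 0.5 mm.
- **Recognition:** The network did not find the plunger in the first pictures, and for the held post it gave look-alikes as well, so I checked its results against the pictures.

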